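# Fetch the headed key from the covered spares box

### The job

Slide the loose cover of the grey spares box back towards the robot, without lifting it, until all three pockets are clear. Find the headed key (the steel bar with a raised head at one end), lift it out and lay it gently on the short wooden block, flat with its head up, lengthwise and centred. Then slide the cover fully home again; leave the other two spares in their pockets and everything else where it stands.

Things in the scene. Friction and masses are not known exactly. Their poses are not given: they have to be found in the camera images.
- spares_box: Grey box fixed to the bench, 154 (x) by 188 (y) by 37 mm high; origin at the centre of its underside. x points from its open end (nearer the robot) to its closed end. Near half: solid flat deck, top z = 30 mm, x -77 to -9 mm. Far half: three pockets. Side ledges at z = 30 mm carry the cover, lips outside them (top z = 37 mm) guide it. Far end wall, inner face x = 71 mm, is its stop; the open end has none.
- pocket_mid (a point): Centre of the floor of the middle pocket, in the box's far half at x = 31 mm, z = 4 mm of the box, same axes. Three equal pockets, 72 mm (x) by 20 mm (y), lie side by side 46 mm apart along y in a black insert whose top is 6 mm above their floors. The box's side walls stand 82 mm to either side of this point, inner face.
- cover_handle (a point): Centre of the black grip on the loose aluminium cover: grip 40 mm (x) by 14 mm (y) by 24 mm high. Plate 82 (x) by 175 (y) by 4 mm, its centre 20 mm from here towards -x, its underside 16 mm below. 0.17 to 0.31 kg, slides freely, 2.5 mm side play. Shut, this point is at x = 50 mm in the box's frame (starts up to 8 mm short). Drawn 80 to 90 mm from shut it clears all pockets; past 105 mm it tips off.
- key_center (a point): Steel headed key, in any of the three pockets: bar 68 mm long (x), 16 mm wide (y), 18 mm high, with a head 14 mm long at its +x end standing 6.5 mm higher. Point at mid length and width, 9 mm above its underside. It lies flat along the box's x, its bar standing 12 mm out of the insert; 30 mm clear to the next spares, at least 28 mm to the walls. 0.1 to 0.2 kg.
- bar_center (a point): Plain steel bar without head, 68 x 16 x 18 mm, in another pocket; point at its centre. Stays there.
- pin_center (a point): Plain round steel pin, 16 mm in diameter, 68 mm long, lying in another pocket; point at its centre. Stays there.
- block_center (a point): Centre of the short wooden block lying loose on the bench right of the box, lengthwise roughly away from the robot: 45 mm (x) by 85 mm (y, its length) by 22 mm high; its top is 11 mm above this point. About 0.12 kg. Behind it stands a fixture with a fixed frame 0.27 m high, 0.50 m and more ahead of the robot: carry things past in front of or above that.
- case: Black earbud case, 44 x 62 x 24 mm, loose bystander; origin at the centre of its underside.
- tape: Roll of masking tape lying flat, 73 mm across, 19 mm high, loose bystander; origin at the centre of its underside.
- brush: Small parts brush with a wooden handle, 146 x 20 x 9 mm, loose bystander; origin at the centre of its underside.

How it is judged:
On the way, in this order (a step that is already met when the one before it is completed fails the run):
1. the cover is slid at least 70 mm back from shut, still lying flat on the box (x of cover_handle in the frame of spares_box below -0.02 m and z of cover_handle in the frame of spares_box between 0.04 and 0.052 m and angle between cover_handle's own z axis and vertical below 0.08 rad), for 0.2 s.
2. the headed key lies on the wooden block (x of key_center in the frame of block_center between -0.013 and 0.013 m and y of key_center in the frame of block_center between -0.013 and 0.013 m and z of key_center in the frame of block_center between 0.016 and 0.025 m and angle between key_center's own z axis and vertical below 0.12 rad and angle between the x axis of key_center and the y axis of block_center, either way round below 0.25 rad), for 0.2 s.
At the end, for the whole second after the job is handed in: The headed key lies at rest flat on the wooden block, head up, its centre within 13 mm of the block's centre along and across, its length within 0.25 rad of the block's length; the cover lies flat on the box, shut to within 4 mm of the stop (all of step 2 and x of cover_handle in the frame of spares_box above 0.046 m and z of cover_handle in the frame of spares_box below 0.05 m and angle between cover_handle's own z axis and vertical below 0.06 rad and linear speed of each of key, cover below 0.01 m/s); the robot touches nothing.
It fails at once if the cover is lifted more than 10 mm off the box's ledges or tipped by more than 0.15 rad (z of cover_handle in the frame of spares_box above 0.056 m or angle between cover_handle's own z axis and vertical above 0.15 rad).
It fails at once if another spare leaves its place by more than 15 mm (distance of any of bar_center, pin_center from where it was at the start of the episode above 0.015 m).
It fails at once if the key is let go more than 20 mm above the block (contact force between the fingers and key below 0.01 N and z of key_center in the frame of block_center above 0.04 m and horizontal distance between key_center and block_center below 0.06 m).
It fails at once if the wooden block or a bystander is shifted by more than 25 mm (distance of any of block_center, case, tape, brush from where it was at the start of the episode above 0.025 m).
It also fails if it takes over 64 s, if anything falls off the work surface, if the arm or the gripper's body presses on something with over 40 N, if the wrist force passes 120 N, or if a joint passes its speed limit or range.

### The arm

A 6-joint arm with a two-finger parallel gripper is mounted at the origin on a cart in front of the work surface, level with it; the furniture and walls round the work are solid. World frame = base frame: x ahead of the robot, y to its left, z up, the work surface at z = 0. Lengths are in m, angles in rad, forces in N, time in s.
With the tool pointing down it reaches from about 0.225 to 0.875 m from the base axis. Payload 3.4 kg.
Tool frame: the origin (TCP) lies between the finger pads; the fingertips stand 19 mm ahead of it and the grasp point (between the pads) is the TCP; z points along the fingers, y is the line along which they close (so a half turn about z gives the same grasp; the last joint's range is limited). The gripper opens to 85 mm and grips with 20 to 120 N. Pads are 22 mm wide; open, the fingers measure 114 mm over their backs; the gripper's body (76 mm by 85 mm) begins 54 mm behind the grasp point. The pads swing forward as they close: fully open they stand 13 mm farther back than shut.
Start: joints at [0.997, 0.276, 1.505, -0, 1.361, -0.121], TCP at [0.252, 0.517, 0.25] pointing down, gripper open.
Joint ranges: [-2.89, 2.89], [-0.75, 2.08], [0.22, 2.7], [-1.18, 4.32], [0.11, 2.71], [-2.7, 2.7]. Speed limits (rad/s): [2.57, 2.57, 3.14, 3.14, 3.14, 3.14].

### API

Orientations are given as a unit quaternion [w, x, y, z].
In Python, from rig import get_state, imaging, ticket gives the robot as it stands. The module is installed in compiled form; this text tells all that it offers.
- The arm moves only by the shell command python3 -m inch 'ROWS' [FORCE]. ROWS is JSON, a list of rows, each an object with "claw": the opening, from -1 (shut) to 1 (fully open); "travel": the shift along the world's x, y, z in units of 200 mm (1.0 is 200 mm), a list of three; "turn": the turn about the world's z in units of 180 degrees (1.0 is 180 degrees). A call has 1 to 5 rows; each row is the pose to reach, as a shift and turn from the pose commanded when the call began, turning the shorter way round; what a row does not reach only later rows make up. A row lasts 1/10 s, in which the tool goes at most 50 mm and 8.59 degrees, less where a joint would pass 70% of its speed; a pose out of reach is approached as far as the arm can. A call with a number of a shift or a turn outside -1 to 1 is refused whole. A call with a gripper value outside its range is refused whole. The fingers move at their own pace and stop on an object; FORCE is the grip in N (left out, the last holds). Time passes only in rows, so rows that repeat a pose let the fingers close. It gives the time, the measured TCP pose, the force, the opening and the grip force at its end, in the units of the state.
- get_state(): the state, without advancing time (a new reading comes with each control period).
- imaging.get_image(name): name is "side" or "top" or "wrist"; returns the picture (400x640x3 uint8, red, green, blue); there is no depth.
- imaging.camera_params(name): a dict with "camera_matrix" (3x3 intrinsics, pixels), "cam_to_world" (4x4, takes a point from camera to world coordinates); the wrist camera has in their place "T_tool_cam" (4x4, takes a point from camera to tool coordinates, whose origin is the TCP and whose axes are the flange's). Camera axes: x right, y down, z forward; pixel columns grow to the right and rows downward; lengths in m; the calibration is good to about 2 mm. The wrist camera is an equidistant fisheye: a pixel r from the principal point sees the ray r / f radians off the axis. A picture is of the moment at which its call begins: read the wrist's pose just before it. camera_params takes no time and is no camera call.
- ticket.sign_off(): hands the job in; it is judged then, once.
The state is a dict: "clock": time; "qpos": joint angles; "qd": joint speeds; "effort": joint torques, N m; "position": TCP position; "ee_rot": TCP orientation; "contact_force": force on the tool from outside, world axes, zero at the start; "moment": the same for the moment, N m; "width": finger opening in m; "gripper_force": force on a finger pad.
Only numpy, scipy, OpenCV 4.12 (cv2) and the standard library are available. Lean on these libraries where they do the work, as an engineer would, in place of code of your own. Each camera call takes 0.05 s, during which the arm holds its last target. There are 200 camera calls.

## Working session

There is one attempt and no reset: what is moved stays moved. The work goes in short steps, Python scripts to look and compute and a shell command to move; the robot and the scene stay as the last step left them, time stands still between calls to the robot, and variables do not carry over. Pictures are saved under pics/ and viewed, at most 12 in all, crops included, and the job is handed in when it is done.

```bash
mkdir -p pics; cat > h.py <<'E'
import numpy as np, cv2
from rig import get_state, imaging
from scipy.spatial.transform import Rotation as R
def save(cam,fn):
    im=imaging.get_image(cam); cv2.imwrite('pics/'+fn,im[:,:,::-1]); return im
def px2w(cam,uv,z):
    p=imaging.camera_params(cam);K=np.array(p['camera_matrix'])
    u=np.array(uv,float)
    if cam=='wrist':
        s=get_state();q=s['ee_rot'];T=np.eye(4);T[:3,:3]=R.from_quat([q[1],q[2],q[3],q[0]]).as_matrix();T[:3,3]=s['position']
        T=T@np.array(p['T_tool_cam'])
        a=(u[0]-K[0,2])/K[0,0];b=(u[1]-K[1,2])/K[1,1];r=np.hypot(a,b)
        d=np.array([np.sin(r)*a/max(r,1e-9),np.sin(r)*b/max(r,1e-9),np.cos(r)])
    else:
        T=np.array(p['cam_to_world']);d=np.linalg.inv(K)@[u[0],u[1],1]
    d=T[:3,:3]@d;o=T[:3,3]
    return (o+d*(z-o[2])/d[2])
E
python3 - <<'E'
from h import *
import numpy as np
np.set_printoptions(precision=3,suppress=True)
a=save('top','top0.png');b=save('wrist','w0.png')
for c in('top','side','wrist'):print(c,imaging.camera_params(c))
print(get_state())
E
```

```text
top {'camera_matrix': array([[516.738,   0.   , 320.925],
       [  0.   , 516.738, 190.045],
       [  0.   ,   0.   ,   1.   ]]), 'cam_to_world': array([[-0.027, -0.994,  0.102,  0.355],
       [-1.   ,  0.028,  0.01 , -0.107],
       [-0.013, -0.102, -0.995,  1.295],
       [ 0.   ,  0.   ,  0.   ,  1.   ]])}
side {'camera_matrix': array([[373.34 ,   0.   , 317.679],
       [  0.   , 373.34 , 201.583],
       [  0.   ,   0.   ,   1.   ]]), 'cam_to_world': array([[ 0.994,  0.095, -0.053,  0.531],
       [ 0.108, -0.815,  0.569, -0.627],
       [ 0.011, -0.572, -0.82 ,  0.806],
       [ 0.   ,  0.   ,  0.   ,  1.   ]])}
wrist {'camera_matrix': array([[309.707,   0.   , 312.29 ],
       [  0.   , 309.707, 200.497],
       [  0.   ,   0.   ,   1.   ]]), 'T_tool_cam': array([[-0.001, -0.945, -0.328,  0.085],
       [ 1.   , -0.001, -0.001, -0.001],
       [ 0.001, -0.328,  0.945, -0.124],
       [ 0.   ,  0.   ,  0.   ,  1.   ]])}
{'clock': 0.1, 'qpos': array([ 0.997,  0.277,  1.506, -0.   ,  1.361, -0.121]), 'qd': array([-0.001, -0.   , -0.003, -0.   ,  0.001,  0.001]), 'effort': array([  0.002, -41.77 , -24.641,  -0.   ,   0.006,  -0.   ]), 'position': array([0.251, 0.517, 0.25 ]), 'ee_rot': array([-0.   ,  0.224,  0.974, -0.001]), 'contact_force': array([ 0.006,  0.061, -0.221]), 'moment': array([-0.003, -0.021,  0.009]), 'gripper_force': 0.0, 'width': 0.08512539324226047}
```

View pics/top0.png

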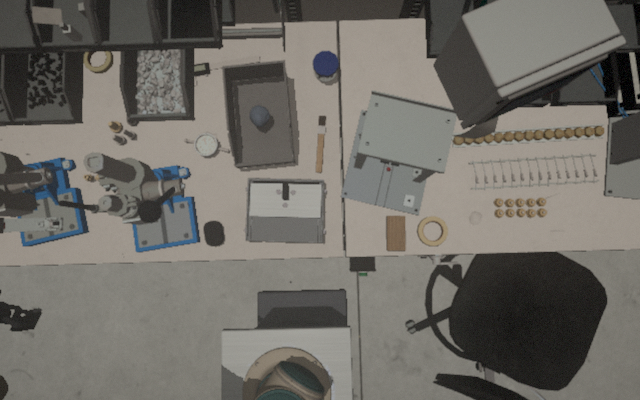

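```bash
python3 - <<'E'
from h import *
im=cv2.imread('pics/top0.png')
c=im[165:255,200:450]; c=cv2.resize(c,None,fx=3.2,fy=3.2,interpolation=cv2.INTER_CUBIC)
cv2.imwrite('pics/c0.png',cv2.convertScaleAbs(c,alpha=1.5))
E
```

```text
(no output)
```

View pics/c0.png

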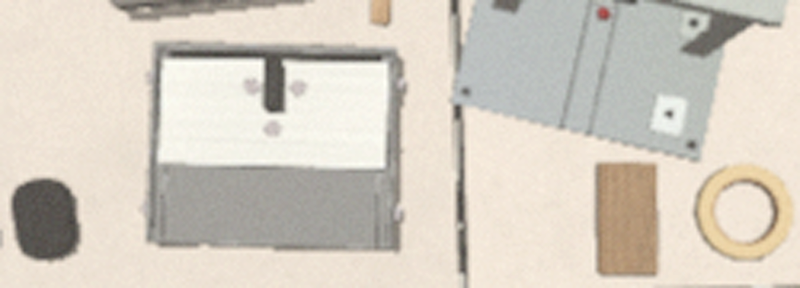

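```bash
python3 - <<'E'
from h import *
np.set_printoptions(precision=4,suppress=True)
f=lambda x,y,z:px2w('top',(200+x/3.2,165+y/3.2),z)
B=[f(157,44,.037),f(396,51,.037),f(397,249,.037),f(150,242,.037)]
print(np.array(B),np.mean(B,0))
print('grip',f(274,57,.058),f(274,110,.058),'plate',f(160,57,.034),f(160,162,.034),f(386,168,.034))
b=[f(598,164,.022),f(656,164,.022),f(656,273,.022),f(599,273,.022)];print(np.array(b),np.mean(b,0))
E
```

```text
[[ 0.517   0.0809  0.037 ]
 [ 0.5063 -0.1024  0.037 ]
 [ 0.3554 -0.099   0.037 ]
 [ 0.3658  0.0881  0.037 ]] [ 0.4361 -0.0081  0.037 ]
grip [ 0.5019 -0.0105  0.058 ] [ 0.4618 -0.0097  0.058 ] plate [0.5072 0.0791 0.034 ] [0.4264 0.0802 0.034 ] [ 0.4171 -0.0923  0.034 ]
[[ 0.4163 -0.2552  0.022 ]
 [ 0.415  -0.2996  0.022 ]
 [ 0.3319 -0.296   0.022 ]
 [ 0.3331 -0.2526  0.022 ]] [ 0.3741 -0.2758  0.022 ]
```

```bash

python3 -m inch '[{"claw":1,"travel":[0.05,-0.2,0],"turn":0.03},{"claw":1,"travel":[0.1,-0.4,0],"turn":0.06},{"claw":1,"travel":[0.15,-0.6,0],"turn":0.09},{"claw":1,"travel":[0.2,-0.8,0],"turn":0.12},{"claw":1,"travel":[0.25,-1,0],"turn":0.13}]' 20
python3 -m inch '[{"claw":0.5,"travel":[0.1,-0.2,0],"turn":0},{"claw":0.2,"travel":[0.2,-0.4,0],"turn":0},{"claw":0,"travel":[0.3,-0.6,0],"turn":0},{"claw":0,"travel":[0.4,-0.8,0],"turn":0},{"claw":0,"travel":[0.5,-1,0],"turn":0}]'
python3 -m inch '[{"claw":0,"travel":[0.1,-0.2,-0.1],"turn":0},{"claw":0,"travel":[0.2,-0.4,-0.25],"turn":0},{"claw":0,"travel":[0.3,-0.6,-0.35],"turn":0},{"claw":0,"travel":[0.4,-0.635,-0.35],"turn":0},{"claw":0,"travel":[0.4,-0.635,-0.35],"turn":0}]'
python3 - <<'E'
from h import *
print(get_state()['position'],get_state()['ee_rot'])
save('wrist','w1.png')
E
```

```text
clock: 0.6
position: [0.3014, 0.3154, 0.25]
ee_rot: [-0.0, 0.021, 1.0, -0.0]
contact_force: [0.8, -0.3, -0.9]
width: 0.0854
gripper_force: 0.0
clock: 1.1
position: [0.4016, 0.1154, 0.2502]
ee_rot: [-0.0, 0.022, 1.0, 0.0]
contact_force: [0.4, 1.6, -0.7]
width: 0.0426
gripper_force: 0.0
clock: 1.6
position: [0.4837, -0.0121, 0.1792]
ee_rot: [0.0, 0.024, 1.0, -0.0]
contact_force: [0.6, -0.1, -0.2]
width: 0.0431
gripper_force: 0.0
[ 0.48372416 -0.01208556  0.17917009] [ 1.96114197e-05  2.38879048e-02  9.99714641e-01 -7.15797579e-05]
```

View pics/w1.png

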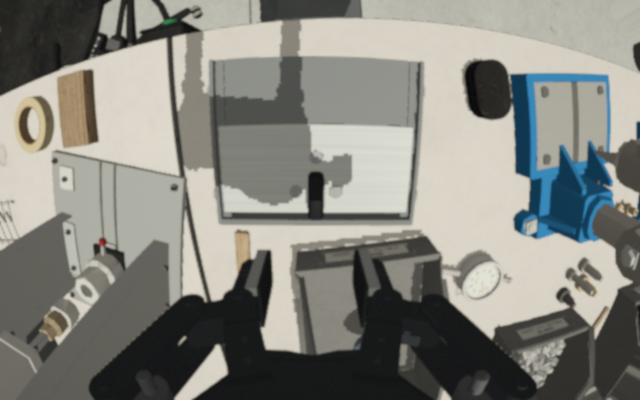

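```bash
python3 - <<'E'
from h import *
np.set_printoptions(precision=4,suppress=True)
im=cv2.imread('pics/w1.png');c=im[150:230,210:420];cv2.imwrite('pics/c1.png',cv2.resize(c,None,fx=3.8,fy=3.8,interpolation=cv2.INTER_CUBIC))
f=lambda x,y,z:px2w('wrist',(x,y),z)
print(np.array([f(212,60,.037),f(424,62,.037),f(221,220,.037),f(412,220,.037)]))
b=[f(58,75,.022),f(92,70,.022),f(97,141,.022),f(65,146,.022)];print(np.array(b),np.mean(b,0))
E
```

```text
[[ 0.3561 -0.0933  0.037 ]
 [ 0.3657  0.0913  0.037 ]
 [ 0.5047 -0.1011  0.037 ]
 [ 0.5136  0.083   0.037 ]]
[[ 0.3289 -0.2958  0.022 ]
 [ 0.3365 -0.2397  0.022 ]
 [ 0.4148 -0.2432  0.022 ]
 [ 0.4135 -0.2973  0.022 ]] [ 0.3734 -0.269   0.022 ]
```

View pics/c1.png

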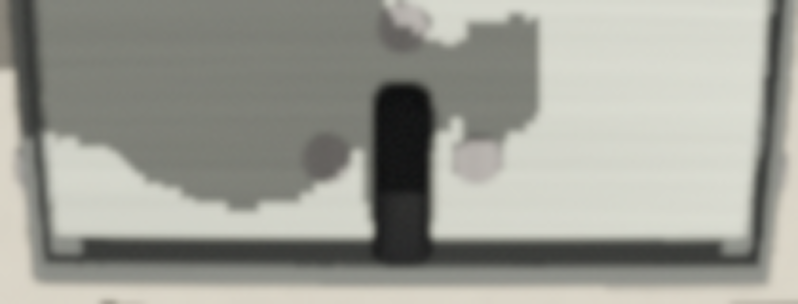

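```bash
python3 - <<'E'
from h import *
np.set_printoptions(precision=4,suppress=True)
f=lambda x,y,z:px2w('wrist',(210+x/3.8,150+y/3.8),z)
print(f(402,95,.058),f(402,260,.058),f(376,180,.058),f(430,180,.058),f(402,82,.034))
E
```

```text
[ 0.4599 -0.0082  0.058 ] [ 0.4982 -0.0099  0.058 ] [ 0.4789 -0.0148  0.058 ] [ 0.4795 -0.0029  0.058 ] [ 0.4629 -0.0081  0.034 ]
```

```bash

python3 -m inch '[{"claw":0,"travel":[-0.018,0.015,-0.2],"turn":0},{"claw":0,"travel":[-0.018,0.015,-0.4],"turn":0},{"claw":0,"travel":[-0.018,0.015,-0.5],"turn":0},{"claw":0,"travel":[-0.018,0.015,-0.56],"turn":0},{"claw":0,"travel":[-0.018,0.015,-0.59],"turn":0}]' 20
python3 -m inch '[{"claw":-0.5,"travel":[0,0,0],"turn":0},{"claw":-0.8,"travel":[0,0,0],"turn":0},{"claw":-0.8,"travel":[0,0,0],"turn":0},{"claw":-0.8,"travel":[0,0,0],"turn":0},{"claw":-0.8,"travel":[0,0,0],"turn":0}]' 20
python3 - <<'E'
from h import *
save('side','s1.png')
E
```

```text
clock: 2.15
position: [0.4761, -0.0057, 0.0615]
ee_rot: [-0.001, 0.021, 1.0, 0.0]
contact_force: [-0.6, 0.1, 0.5]
width: 0.0428
gripper_force: 0.0
clock: 2.65
position: [0.4784, -0.0067, 0.0632]
ee_rot: [0.001, 0.022, 1.0, 0.0]
contact_force: [-0.8, 2.2, 5.9]
width: 0.0134
gripper_force: 23.7
```

View pics/s1.png

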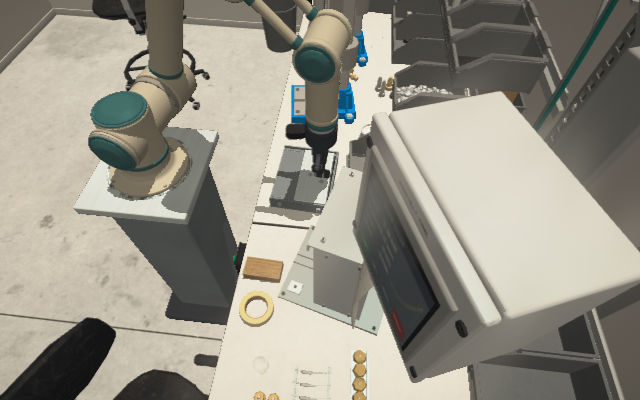

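```bash

python3 -m inch '[{"claw":-0.8,"travel":[-0.04,0.002,0],"turn":0},{"claw":-0.8,"travel":[-0.08,0.004,0],"turn":0},{"claw":-0.8,"travel":[-0.12,0.006,0],"turn":0},{"claw":-0.8,"travel":[-0.16,0.008,0],"turn":0},{"claw":-0.8,"travel":[-0.2,0.01,0],"turn":0}]'
python3 -m inch '[{"claw":-0.8,"travel":[-0.04,0.002,0],"turn":0},{"claw":-0.8,"travel":[-0.08,0.004,0],"turn":0},{"claw":-0.8,"travel":[-0.12,0.006,0],"turn":0},{"claw":-0.8,"travel":[-0.16,0.008,0],"turn":0},{"claw":-0.8,"travel":[-0.2,0.01,0],"turn":0}]'
python3 -m inch '[{"claw":-0.8,"travel":[0,0,0],"turn":0},{"claw":-0.8,"travel":[0,0,0],"turn":0},{"claw":-0.8,"travel":[0,0,0],"turn":0}]'
```

```text
clock: 3.2
position: [0.4394, -0.0053, 0.0632]
ee_rot: [0.002, 0.022, 1.0, -0.0]
contact_force: [4.7, -0.9, 6.0]
width: 0.0135
gripper_force: 23.6
clock: 3.7
position: [0.3996, -0.0033, 0.0632]
ee_rot: [0.003, 0.022, 1.0, -0.0]
contact_force: [5.5, -0.1, 6.0]
width: 0.0137
gripper_force: 23.7
clock: 4.0
position: [0.3983, -0.0032, 0.0632]
ee_rot: [0.001, 0.022, 1.0, -0.0]
contact_force: [3.3, -0.3, 10.3]
width: 0.0134
gripper_force: 24.2
```

```bash

python3 -m inch '[{"claw":-0.4,"travel":[0,0,0],"turn":0},{"claw":-0.1,"travel":[0,0,0],"turn":0},{"claw":-0.1,"travel":[0,0,0],"turn":0},{"claw":-0.1,"travel":[0,0,0.02],"turn":0},{"claw":-0.1,"travel":[0,0,0.1],"turn":0}]'
python3 -m inch '[{"claw":-0.1,"travel":[0,0,0.2],"turn":0},{"claw":-0.1,"travel":[0.1,0,0.4],"turn":0},{"claw":-0.1,"travel":[0.2,0,0.5],"turn":0},{"claw":-0.1,"travel":[0.2,0,0.5],"turn":0},{"claw":-0.1,"travel":[0.2,0,0.5],"turn":0}]'
python3 - <<'E'
from h import *
im=save('wrist','w2.png');print(get_state()['position'],get_state()['ee_rot'])
c=im[40:240,200:440,::-1];cv2.imwrite('pics/c2.png',cv2.resize(c,None,fx=3,fy=3,interpolation=cv2.INTER_CUBIC))
E
```

```text
clock: 4.5
position: [0.3961, -0.0026, 0.0814]
ee_rot: [-0.002, 0.022, 1.0, 0.0]
contact_force: [0.5, 0.1, -0.2]
width: 0.0385
gripper_force: 0.0
clock: 5.0
position: [0.4369, -0.0027, 0.1818]
ee_rot: [-0.001, 0.022, 1.0, 0.0]
contact_force: [-1.5, 0.1, -0.2]
width: 0.0385
gripper_force: 0.0
[ 0.43582523 -0.00260363  0.18098451] [-2.12101315e-03  2.21102227e-02  9.99753243e-01  3.05080937e-04]
```

View pics/c2.png

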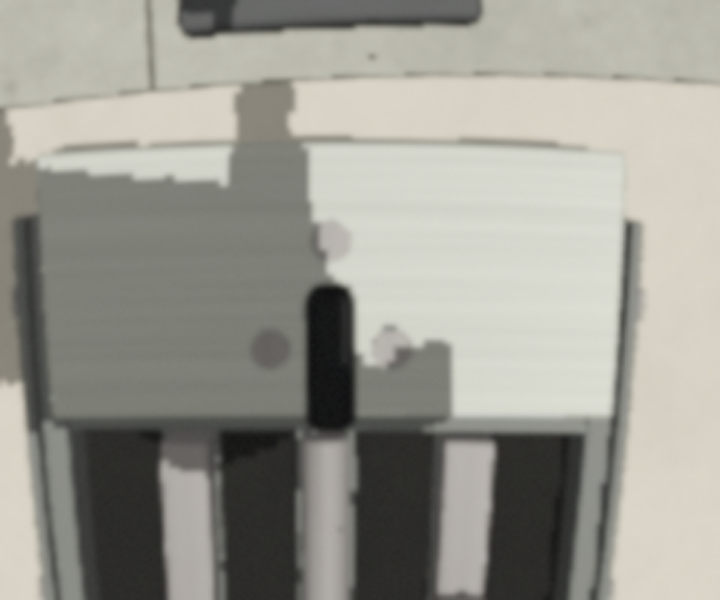

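```bash
python3 - <<'E'
import cv2
im=cv2.imread('pics/w2.png');c=im[165:285,200:420];cv2.imwrite('pics/c3.png',cv2.resize(c,None,fx=3.6,fy=3.6,interpolation=cv2.INTER_CUBIC))
E
```

```text
(no output)
```

View pics/c3.png

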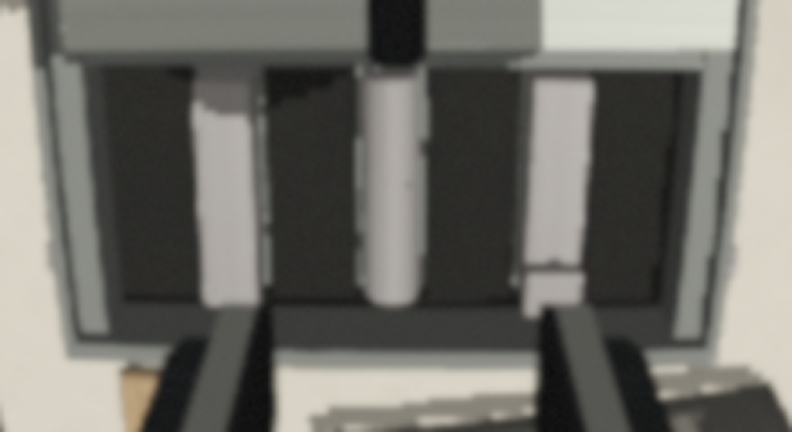

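```bash
python3 - <<'E'
from h import *
np.set_printoptions(precision=4,suppress=True)
f=lambda x,y,z:px2w('wrist',(200+x/3.6,165+y/3.6),z)
print(f(561,79,.022),f(553,315,.0285),f(529,170,.022),f(589,170,.022),f(524,250,.022),f(585,250,.022))
print('pin',f(393,80,.02),f(391,300,.02))
print(px2w('wrist',(200+332/3,40+430/3),.034))
E
```

```text
[0.4362 0.0379 0.022 ] [0.5037 0.0351 0.0285] [0.4618 0.029  0.022 ] [0.4626 0.0457 0.022 ] [0.4859 0.0275 0.022 ] [0.4869 0.0449 0.022 ]
pin [ 0.4351 -0.0069  0.02  ] [ 0.501  -0.0108  0.02  ]
[ 0.4274 -0.005   0.034 ]
```

```bash

python3 -m inch '[{"claw":-0.1,"travel":[0.1,0.1,0],"turn":0},{"claw":-0.1,"travel":[0.18,0.198,-0.2],"turn":0},{"claw":-0.1,"travel":[0.18,0.198,-0.4],"turn":0},{"claw":-0.1,"travel":[0.18,0.198,-0.6],"turn":0},{"claw":-0.1,"travel":[0.18,0.198,-0.6],"turn":0}]'
python3 -m inch '[{"claw":-0.1,"travel":[0,0,-0.03],"turn":0},{"claw":-0.1,"travel":[0,0,-0.06],"turn":0},{"claw":-0.1,"travel":[0,0,-0.08],"turn":0},{"claw":-0.1,"travel":[0,0,-0.1],"turn":0},{"claw":-0.1,"travel":[0,0,-0.1],"turn":0}]'
python3 - <<'E'
from h import *
print(get_state()['position'],get_state()['contact_force'])
im=save('wrist','w4.png')
c=im[150:330,200:420,::-1];cv2.imwrite('pics/c4.png',cv2.resize(c,None,fx=3.3,fy=3.3,interpolation=cv2.INTER_CUBIC))
E
```

```text
clock: 5.55
position: [0.4669, 0.0372, 0.0568]
ee_rot: [-0.008, 0.022, 1.0, 0.0]
contact_force: [-0.9, 0.2, 0.2]
width: 0.0382
gripper_force: 0.0
clock: 6.05
position: [0.4741, 0.0366, 0.0426]
ee_rot: [0.0, 0.022, 1.0, 0.0]
contact_force: [-1.6, 0.4, 0.5]
width: 0.0385
gripper_force: 0.0
[0.47405558 0.03661652 0.04259923] [-1.5871186   0.35426314  0.46029667]
```

View pics/c4.png

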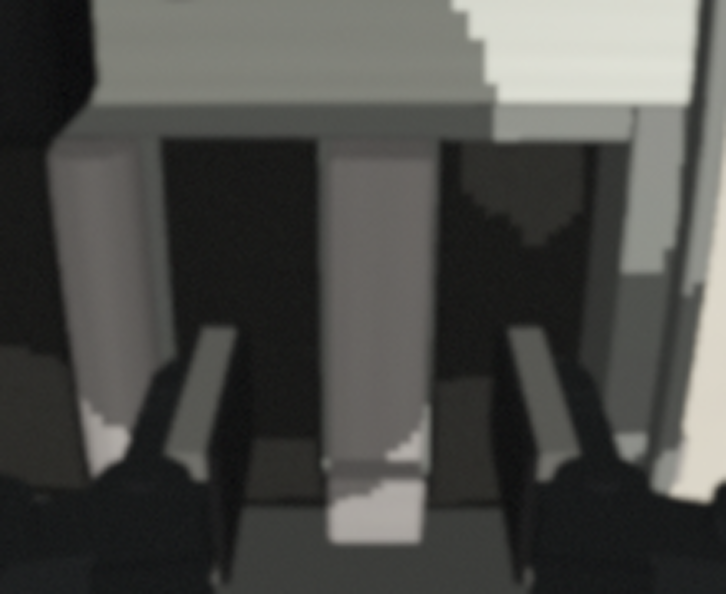

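```bash

python3 -m inch '[{"claw":-0.1,"travel":[-0.01,0,-0.015],"turn":0},{"claw":-0.1,"travel":[-0.01,0,-0.03],"turn":0},{"claw":-0.1,"travel":[-0.01,0,-0.03],"turn":0}]'
python3 -m inch '[{"claw":-0.4,"travel":[0,0,0],"turn":0},{"claw":-0.6,"travel":[0,0,0],"turn":0},{"claw":-0.8,"travel":[0,0,0],"turn":0},{"claw":-0.8,"travel":[0,0,0],"turn":0},{"claw":-0.8,"travel":[0,0,0],"turn":0}]' 40
```

```text
clock: 6.4
position: [0.4716, 0.0367, 0.036]
ee_rot: [-0.0, 0.022, 1.0, 0.0]
contact_force: [-1.1, -0.2, 0.1]
width: 0.0382
gripper_force: 0.0
clock: 6.9
position: [0.4721, 0.0369, 0.0365]
ee_rot: [0.0, 0.022, 1.0, 0.0]
contact_force: [-0.7, 1.8, 2.9]
width: 0.0144
gripper_force: 39.4
```

```bash

python3 -m inch '[{"claw":-0.4,"travel":[0,0,0],"turn":0},{"claw":-0.4,"travel":[0,0,0],"turn":0},{"claw":-0.4,"travel":[0,0,-0.01],"turn":0},{"claw":-0.4,"travel":[0,0,-0.02],"turn":0},{"claw":-0.4,"travel":[0,0,-0.02],"turn":0}]' 50
python3 -m inch '[{"claw":-0.6,"travel":[0,0,0],"turn":0},{"claw":-0.8,"travel":[0,0,0],"turn":0},{"claw":-0.8,"travel":[0,0,0],"turn":0},{"claw":-0.8,"travel":[0,0,0],"turn":0},{"claw":-0.8,"travel":[0,0,0],"turn":0}]' 50
```

```text
clock: 7.4
position: [0.4717, 0.0366, 0.0319]
ee_rot: [-0.0, 0.022, 1.0, 0.0]
contact_force: [-0.7, 0.0, -0.8]
width: 0.0255
gripper_force: 0.0
clock: 7.9
position: [0.472, 0.0367, 0.0324]
ee_rot: [0.0, 0.022, 1.0, 0.0]
contact_force: [-1.0, 0.7, 1.0]
width: 0.014
gripper_force: 49.8
```

```bash

python3 -m inch '[{"claw":-0.8,"travel":[0,0,0.03],"turn":0},{"claw":-0.8,"travel":[0,0,0.1],"turn":0},{"claw":-0.8,"travel":[0,0,0.2],"turn":0},{"claw":-0.8,"travel":[0,0,0.35],"turn":0},{"claw":-0.8,"travel":[0,0,0.5],"turn":0}]'
python3 - <<'E'
from h import *
im=save('wrist','w5.png');print(get_state()['position'],get_state()['width'])
c=im[100:330,100:460,::-1];cv2.imwrite('pics/c5.png',cv2.resize(c,None,fx=2.2,fy=2.2,interpolation=cv2.INTER_CUBIC))
E
```

```text
clock: 8.4
position: [0.4714, 0.0367, 0.1331]
ee_rot: [-0.001, 0.022, 1.0, 0.0]
contact_force: [0.4, -0.7, -2.3]
width: 0.0141
gripper_force: 49.4
[0.47473296 0.03657327 0.13791543] 0.014156836872195502
```

View pics/c5.png

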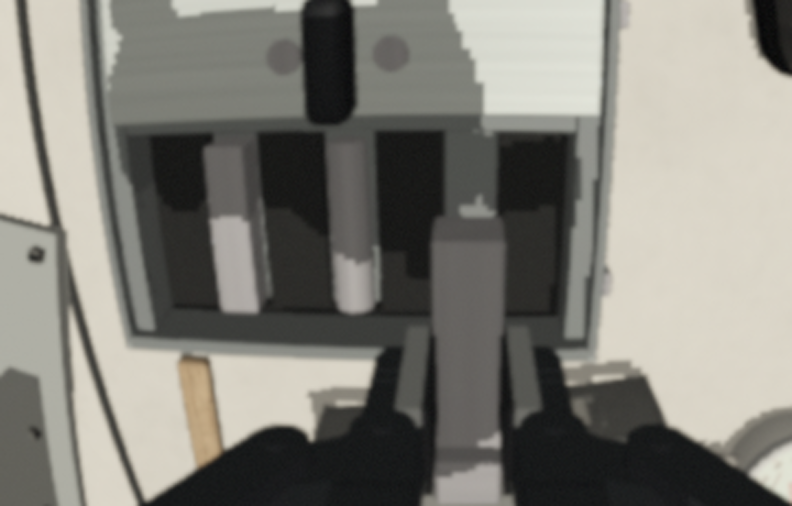

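```bash

python3 - <<'E'
from h import *
print(px2w('wrist',(100+468/2.2,100+240/2.2),get_state()['position'][2]-.0104), px2w('wrist',(100+468/2.2,100+218/2.2),get_state()['position'][2]-.0284))
E
python3 -m inch '[{"claw":-0.8,"travel":[-0.15,0,0],"turn":0},{"claw":-0.8,"travel":[-0.35,-0.1,0],"turn":0},{"claw":-0.8,"travel":[-0.475,-0.3,0],"turn":0},{"claw":-0.8,"travel":[-0.475,-0.5,0],"turn":0},{"claw":-0.8,"travel":[-0.475,-0.7,0],"turn":0}]'
python3 -m inch '[{"claw":-0.8,"travel":[0,-0.2,0],"turn":0.002},{"claw":-0.8,"travel":[0,-0.4,0],"turn":0.003},{"claw":-0.8,"travel":[0,-0.6,0],"turn":0.003},{"claw":-0.8,"travel":[0,-0.75,0],"turn":0.003},{"claw":-0.8,"travel":[0,-0.85,0],"turn":0.003}]'
python3 -m inch '[{"claw":-0.8,"travel":[0,0,0],"turn":0},{"claw":-0.8,"travel":[0,0,0],"turn":0},{"claw":-0.8,"travel":[0,0,0],"turn":0}]'
python3 - <<'E'
from h import *
im=save('wrist','w6.png');print(get_state()['position'],get_state()['ee_rot'])
c=im[100:330,180:440,::-1];cv2.imwrite('pics/c6.png',cv2.resize(c,None,fx=2.6,fy=2.6,interpolation=cv2.INTER_CUBIC))
E
```

```text
[0.44051525 0.03708187 0.12751543] [0.4419076  0.03701881 0.10951543]
clock: 8.95
position: [0.3759, -0.1041, 0.1327]
ee_rot: [0.0, 0.022, 1.0, -0.0]
contact_force: [1.8, -0.5, -0.5]
width: 0.0144
gripper_force: 49.5
clock: 9.45
position: [0.3769, -0.2759, 0.1324]
ee_rot: [0.0, 0.018, 1.0, -0.001]
contact_force: [0.4, 0.0, -1.1]
width: 0.0143
gripper_force: 49.5
clock: 9.75
position: [0.3765, -0.272, 0.1321]
ee_rot: [-0.0, 0.017, 1.0, 0.001]
contact_force: [0.3, -0.0, -1.3]
width: 0.0142
gripper_force: 49.5
[ 0.37665152 -0.27199093  0.13221667] [-2.93308082e-04  1.69982105e-02  9.99855343e-01  5.18044972e-04]
```

View pics/c6.png

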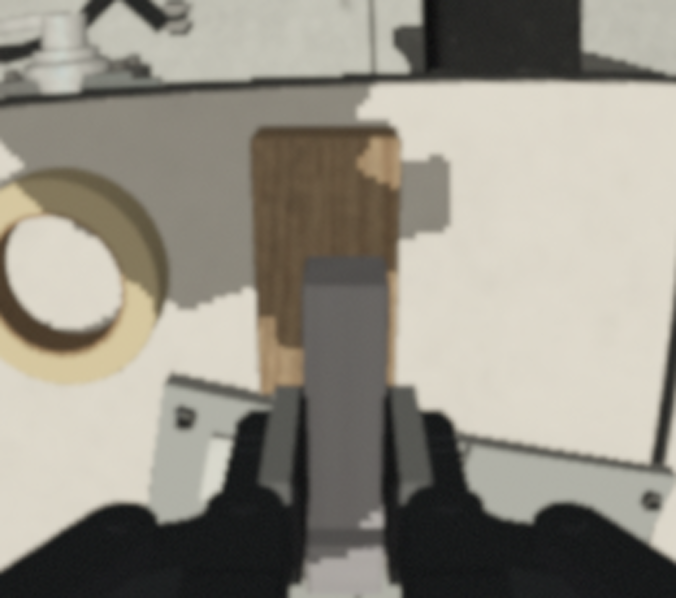

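```bash
python3 - <<'E'
from h import *
np.set_printoptions(precision=4,suppress=True)
f=lambda x,y,z:px2w('wrist',(180+x/2.6,100+y/2.6),z)
for p in[(253,140),(399,140),(325,138),(257,260),(398,260),(262,380),(397,380)]:print(p,f(*p,.022))
z=get_state()['position'][2]
print('key',f(346,285,z-.0104),f(304,350,z-.0104),f(386,350,z-.0104))
E
```

```text
(253, 140) [ 0.3337 -0.2987  0.022 ]
(399, 140) [ 0.3353 -0.2555  0.022 ]
(325, 138) [ 0.334  -0.2773  0.022 ]
(257, 260) [ 0.3713 -0.3     0.022 ]
(398, 260) [ 0.3728 -0.2564  0.022 ]
(262, 380) [ 0.4129 -0.3015  0.022 ]
(397, 380) [ 0.4144 -0.2572  0.022 ]
key [ 0.3427 -0.2717  0.1218] [ 0.3553 -0.2799  0.1218] [ 0.3558 -0.2647  0.1218]
```

```bash

python3 -m inch '[{"claw":-0.8,"travel":[-0.003,-0.027,-0.1],"turn":0},{"claw":-0.8,"travel":[-0.003,-0.027,-0.2],"turn":0},{"claw":-0.8,"travel":[-0.003,-0.027,-0.3],"turn":0},{"claw":-0.8,"travel":[-0.003,-0.027,-0.36],"turn":0},{"claw":-0.8,"travel":[-0.003,-0.027,-0.385],"turn":0}]'
python3 -m inch '[{"claw":-0.8,"travel":[0,0,-0.005],"turn":0},{"claw":-0.8,"travel":[0,0,-0.01],"turn":0},{"claw":-0.8,"travel":[0,0,-0.015],"turn":0},{"claw":-0.8,"travel":[0,0,-0.015],"turn":0},{"claw":-0.8,"travel":[0,0,-0.015],"turn":0}]'
```

```text
clock: 10.3
position: [0.3758, -0.277, 0.0544]
ee_rot: [-0.001, 0.017, 1.0, 0.001]
contact_force: [-0.3, -0.3, -0.9]
width: 0.0144
gripper_force: 49.5
clock: 10.8
position: [0.3766, -0.279, 0.0527]
ee_rot: [0.0, 0.018, 1.0, -0.0]
contact_force: [0.5, -0.5, -0.4]
width: 0.0145
gripper_force: 49.5
```

```bash

python3 -m inch '[{"claw":-0.8,"travel":[0,0.003,-0.005],"turn":0},{"claw":-0.8,"travel":[0,0.003,-0.01],"turn":0},{"claw":-0.8,"travel":[0,0.003,-0.01],"turn":0}]'
python3 -m inch '[{"claw":-0.8,"travel":[0,0,-0.005],"turn":0},{"claw":-0.8,"travel":[0,0,-0.008],"turn":0},{"claw":-0.8,"travel":[0,0,-0.008],"turn":0}]'
```

```text
clock: 11.1
position: [0.3764, -0.2781, 0.0504]
ee_rot: [0.0, 0.018, 1.0, 0.0]
contact_force: [-0.6, 0.3, 0.5]
width: 0.0142
gripper_force: 49.7
clock: 11.4
position: [0.3764, -0.2781, 0.0503]
ee_rot: [0.0, 0.017, 1.0, -0.0]
contact_force: [-3.4, 1.7, 15.4]
width: 0.014
gripper_force: 51.5
```

```bash

python3 -m inch '[{"claw":-0.8,"travel":[0,0,0.006],"turn":0},{"claw":-0.8,"travel":[0,0,0.006],"turn":0},{"claw":-0.6,"travel":[0,0,0.006],"turn":0},{"claw":-0.4,"travel":[0,0,0.006],"turn":0},{"claw":-0.2,"travel":[0,0,0.006],"turn":0}]' 20
python3 -m inch '[{"claw":-0.1,"travel":[0,0,0],"turn":0},{"claw":-0.1,"travel":[0,0,0.03],"turn":0},{"claw":-0.1,"travel":[0,0,0.1],"turn":0},{"claw":-0.1,"travel":[0,0,0.3],"turn":0},{"claw":-0.1,"travel":[0,0,0.5],"turn":0}]'
python3 -m inch '[{"claw":-0.1,"travel":[0,0,0],"turn":0},{"claw":-0.1,"travel":[0,0,0],"turn":0}]'
python3 - <<'E'
from h import *
im=save('wrist','w7.png');print(get_state()['position'],get_state()['ee_rot'])
c=im[100:330,180:440,::-1];cv2.imwrite('pics/c7.png',cv2.resize(c,None,fx=2.6,fy=2.6,interpolation=cv2.INTER_CUBIC))
E
```

```text
clock: 11.9
position: [0.3763, -0.2781, 0.0497]
ee_rot: [-0.0, 0.017, 1.0, 0.0]
contact_force: [-0.4, 0.1, 0.2]
width: 0.0339
gripper_force: 0.0
clock: 12.4
position: [0.3758, -0.2776, 0.1508]
ee_rot: [-0.001, 0.017, 1.0, 0.001]
contact_force: [1.0, -0.8, -0.0]
width: 0.0386
gripper_force: 0.0
clock: 12.6
position: [0.3768, -0.2785, 0.1511]
ee_rot: [0.001, 0.017, 1.0, -0.001]
contact_force: [0.2, 0.6, -0.2]
width: 0.0382
gripper_force: 0.0
[ 0.3760426  -0.27780634  0.14989863] [-4.51045899e-05  1.74777186e-02  9.99847248e-01  8.80708481e-05]
```

View pics/c7.png

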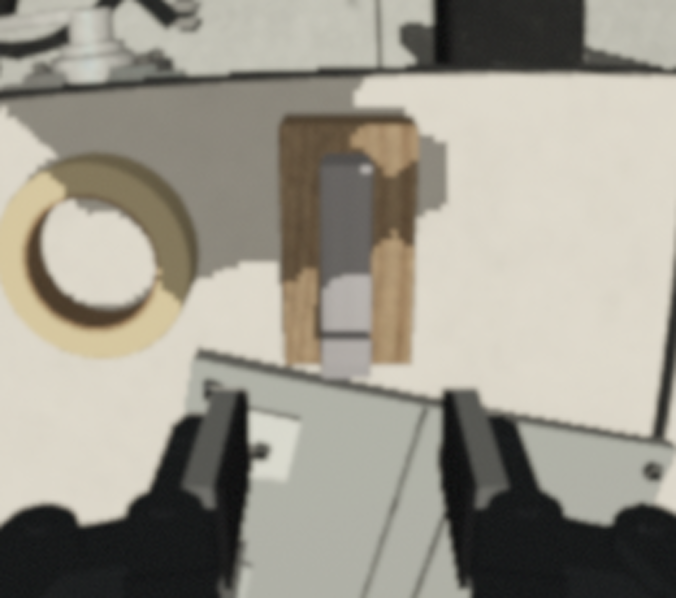

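```bash
python3 - <<'E'
from h import *
np.set_printoptions(precision=4,suppress=True)
f=lambda x,y,z:px2w('wrist',(180+x/2.6,100+y/2.6),z)
print('blk',f(348,124,.022),f(348,363,.022),f(282,250,.022),f(414,250,.022))
print('key',f(346,163,.04),f(346,376,.0465),f(320,250,.04),f(372,250,.04),f(346,154,.022))
E
```

```text
blk [ 0.3324 -0.2763  0.022 ] [ 0.4158 -0.2792  0.022 ] [ 0.3735 -0.2996  0.022 ] [ 0.3751 -0.256   0.022 ]
key [ 0.3412 -0.2773  0.04  ] [ 0.4082 -0.2797  0.0465] [ 0.3681 -0.2862  0.04  ] [ 0.3686 -0.2703  0.04  ] [ 0.3421 -0.2773  0.022 ]
```

```bash

python3 -m inch '[{"claw":-0.1,"travel":[0.02,0.2,0],"turn":-0.003},{"claw":-0.1,"travel":[0.04,0.4,0],"turn":-0.003},{"claw":-0.1,"travel":[0.06,0.6,0],"turn":-0.003},{"claw":-0.1,"travel":[0.08,0.8,0],"turn":-0.003},{"claw":-0.1,"travel":[0.1,1,0],"turn":-0.003}]'
python3 -m inch '[{"claw":-0.1,"travel":[0.008,0.2,0],"turn":0},{"claw":-0.1,"travel":[0.008,0.372,0],"turn":0},{"claw":-0.1,"travel":[0.008,0.372,-0.2],"turn":0},{"claw":-0.1,"travel":[0.008,0.372,-0.35],"turn":0},{"claw":-0.1,"travel":[0.008,0.372,-0.435],"turn":0}]'
python3 -m inch '[{"claw":-0.4,"travel":[0,0,0],"turn":0},{"claw":-0.6,"travel":[0,0,0],"turn":0},{"claw":-0.8,"travel":[0,0,0],"turn":0},{"claw":-0.8,"travel":[0,0,0],"turn":0},{"claw":-0.8,"travel":[0,0,0],"turn":0}]' 20
```

```text
clock: 13.15
position: [0.395, -0.0762, 0.1484]
ee_rot: [-0.002, 0.023, 1.0, 0.001]
contact_force: [1.2, 0.6, -0.8]
width: 0.0388
gripper_force: 0.0
clock: 13.65
position: [0.395, -0.0026, 0.0599]
ee_rot: [-0.003, 0.021, 1.0, 0.001]
contact_force: [0.1, -0.4, -0.1]
width: 0.0384
gripper_force: 0.0
clock: 14.15
position: [0.3983, -0.0039, 0.0635]
ee_rot: [0.001, 0.022, 1.0, -0.0]
contact_force: [-0.8, 0.5, -1.6]
width: 0.0136
gripper_force: 24.2
```

Gripped again; push it home.

```bash

python3 -m inch '[{"claw":-0.8,"travel":[0.04,-0.002,0],"turn":0},{"claw":-0.8,"travel":[0.08,-0.004,0],"turn":0},{"claw":-0.8,"travel":[0.12,-0.006,0],"turn":0},{"claw":-0.8,"travel":[0.16,-0.008,0],"turn":0},{"claw":-0.8,"travel":[0.2,-0.01,0],"turn":0}]'
python3 -m inch '[{"claw":-0.8,"travel":[0.04,-0.002,0],"turn":0},{"claw":-0.8,"travel":[0.08,-0.004,0],"turn":0},{"claw":-0.8,"travel":[0.12,-0.006,0],"turn":0},{"claw":-0.8,"travel":[0.16,-0.008,0],"turn":0},{"claw":-0.8,"travel":[0.19,-0.009,0],"turn":0}]'
python3 -m inch '[{"claw":-0.8,"travel":[0.01,0,0],"turn":0},{"claw":-0.8,"travel":[0.02,-0.001,0],"turn":0},{"claw":-0.8,"travel":[0.02,-0.001,0],"turn":0}]'
```

```text
clock: 14.65
position: [0.4388, -0.0058, 0.0629]
ee_rot: [-0.0, 0.022, 1.0, 0.0]
contact_force: [-0.2, -0.1, -1.6]
width: 0.0135
gripper_force: 24.3
clock: 15.15
position: [0.477, -0.0076, 0.0629]
ee_rot: [0.0, 0.022, 1.0, 0.0]
contact_force: [-0.8, 0.2, -2.6]
width: 0.0133
gripper_force: 24.3
clock: 15.45
position: [0.4801, -0.0077, 0.0629]
ee_rot: [0.0, 0.022, 1.0, 0.0]
contact_force: [1.0, 0.1, -1.3]
width: 0.013
gripper_force: 24.3
```

```bash

python3 -m inch '[{"claw":-0.8,"travel":[0.01,0,0],"turn":0},{"claw":-0.8,"travel":[0.01,0,0],"turn":0},{"claw":-0.8,"travel":[0.01,0,0],"turn":0}]'
python3 -m inch '[{"claw":-0.8,"travel":[0.01,-0.001,0],"turn":0},{"claw":-0.8,"travel":[0.01,-0.001,0],"turn":0},{"claw":-0.8,"travel":[0.01,-0.001,0],"turn":0}]'
python3 -m inch '[{"claw":-0.8,"travel":[0.01,-0.001,0],"turn":0},{"claw":-0.8,"travel":[0.01,-0.001,0],"turn":0},{"claw":-0.8,"travel":[0.01,-0.001,0],"turn":0}]'
```

```text
clock: 15.75
position: [0.482, -0.0077, 0.063]
ee_rot: [0.0, 0.022, 1.0, 0.0]
contact_force: [-0.1, 0.1, -1.9]
width: 0.0134
gripper_force: 24.3
clock: 16.05
position: [0.4829, -0.0077, 0.0628]
ee_rot: [-0.001, 0.022, 1.0, 0.0]
contact_force: [-2.3, 1.1, 1.3]
width: 0.0133
gripper_force: 24.6
clock: 16.35
position: [0.4831, -0.0077, 0.0627]
ee_rot: [-0.003, 0.022, 1.0, 0.0]
contact_force: [-7.7, 0.8, 5.0]
width: 0.0135
gripper_force: 25.1
```

```bash

python3 -m inch '[{"claw":-0.8,"travel":[0.006,0,0],"turn":0},{"claw":-0.8,"travel":[0.006,0,0],"turn":0},{"claw":-0.5,"travel":[0.006,0,0],"turn":0},{"claw":-0.1,"travel":[0,0,0],"turn":0},{"claw":-0.1,"travel":[0,0,0],"turn":0}]'
python3 -m inch '[{"claw":-0.1,"travel":[0,0,0.05],"turn":0},{"claw":-0.1,"travel":[0,0,0.2],"turn":0},{"claw":-0.1,"travel":[0,0,0.4],"turn":0},{"claw":-0.1,"travel":[0,0,0.58],"turn":0},{"claw":-0.1,"travel":[0,0,0.58],"turn":0}]'
python3 -m inch '[{"claw":-0.1,"travel":[0,0,0],"turn":0},{"claw":-0.1,"travel":[0,0,0],"turn":0}]'
python3 - <<'E'
from h import *
np.set_printoptions(precision=4,suppress=True)
im=save('wrist','w8.png');s=get_state();print(s['position'],s['ee_rot'])
# along the box's axis at two lateral offsets: brightness profile from plate to far wall
g=cv2.cvtColor(im,cv2.COLOR_RGB2GRAY)
for u in (250,275,350,375):
    print(u,list(g[196:230,u]))
for v in (216,220):print(v,px2w('wrist',(275,v),.037))
E
```

```text
clock: 16.85
position: [0.487, -0.0083, 0.0632]
ee_rot: [0.001, 0.022, 1.0, -0.0]
contact_force: [-0.4, 0.7, -0.1]
width: 0.0382
gripper_force: 0.0
clock: 17.35
position: [0.49, -0.0087, 0.1847]
ee_rot: [0.006, 0.022, 1.0, -0.001]
contact_force: [0.6, 1.0, 0.4]
width: 0.0387
gripper_force: 0.0
clock: 17.55
position: [0.4853, -0.008, 0.1783]
ee_rot: [-0.001, 0.022, 1.0, 0.0]
contact_force: [-0.5, -0.4, -0.2]
width: 0.0382
gripper_force: 0.0
[ 0.4851 -0.008   0.1779] [-0.0011  0.0222  0.9998  0.0002]
250 [np.uint8(139), np.uint8(165), np.uint8(190), np.uint8(205), np.uint8(211), np.uint8(213), np.uint8(213), np.uint8(212), np.uint8(212), np.uint8(210), np.uint8(208), np.uint8(207), np.uint8(207), np.uint8(209), np.uint8(210), np.uint8(210), np.uint8(210), np.uint8(210), np.uint8(209), np.uint8(204), np.uint8(185), np.uint8(141), np.uint8(109), np.uint8(124), np.uint8(138), np.uint8(140), np.uint8(145), np.uint8(164), np.uint8(193), np.uint8(209), np.uint8(213), np.uint8(214), np.uint8(214), np.uint8(214)]
275 [np.uint8(125), np.uint8(123), np.uint8(123), np.uint8(125), np.uint8(127), n
[... 823 characters left out ...]
141), np.uint8(143), np.uint8(150), np.uint8(167), np.uint8(191), np.uint8(206), np.uint8(212), np.uint8(212), np.uint8(212)]
375 [np.uint8(213), np.uint8(212), np.uint8(212), np.uint8(213), np.uint8(214), np.uint8(215), np.uint8(215), np.uint8(213), np.uint8(213), np.uint8(213), np.uint8(214), np.uint8(214), np.uint8(213), np.uint8(213), np.uint8(215), np.uint8(215), np.uint8(216), np.uint8(215), np.uint8(214), np.uint8(212), np.uint8(202), np.uint8(173), np.uint8(134), np.uint8(119), np.uint8(132), np.uint8(141), np.uint8(144), np.uint8(148), np.uint8(166), np.uint8(191), np.uint8(207), np.uint8(212), np.uint8(213), np.uint8(213)]
216 [ 0.5051 -0.0449  0.037 ]
220 [ 0.5091 -0.0453  0.037 ]
```

```bash
python3 -c "
from rig import ticket
print(ticket.sign_off())"
```

```text
the job is handed in; nothing more can be done
None
```

I handed the job in at about 17.6 s of the 64 s allowed. The headed key lies flat, head up, on the wooden block and measures within about 1 mm of its centre. The cover is pushed home against its stop, and the arm is clear of everything. The hand-in returned no verdict, so I can't confirm a pass.

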